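# Set the weld gap: seat the spacer and hold the tile against it

## Robot

A 7-joint arm with a two-finger parallel gripper is mounted at the origin on the work surface; the furniture and walls round the work are solid. World frame = base frame: x ahead of the robot, y to its left, z up, the work surface at z = 0. Lengths are in m, angles in degrees, forces in N, time in s.
With the tool pointing down it reaches from about 0.425 to 0.875 m from the base axis. Payload 8.4 kg.
Tool frame: the origin (TCP) lies midway between the tips of the shut fingers; the grasp point (between the pads) lies behind it (arm.tcp_to_grasp is the z of the grasp point in the tool frame, in m); z points along the fingers, y is the direction in which the jaws open and shut (so a half turn about z gives the same grasp; the last joint's range is limited). The gripper opens to 85 mm and grips with 20 to 120 N. Pads are 22 mm wide; open, the fingers measure 114 mm over their backs; the gripper's body (76 mm by 85 mm) begins 54 mm behind the grasp point. The pads swing forward as they close: fully open they stand 13 mm farther back than shut.
Start: joints at [66.051, 19.091, 2.286, 83.961, -0.768, 76.965, -3.352], TCP at [0.204, -0.617, 0.194] pointing down, gripper open.
Joint ranges: [-147.57, 147.57], [-21.85, 119.76], [-74.77, 79.35], [14.55, 137.4], [-85.83, 265.84], [4.83, 119.75], [-152.11, 152.11]. Speed limits (degrees/s): [127.2, 127.2, 159.86, 159.86, 180, 180, 180].

## Interface

Orientations are given as [roll, pitch, yaw] about the fixed x, y, z axes, in that order (R = Rz(yaw) Ry(pitch) Rx(roll)).
In Python, from workcell import arm gives the robot as it stands. Calls block until the motion is done:
- arm.reach(position, orientation): joint-space move of the TCP to a pose.
- arm.servo_line(position, ori=None, velocity=0.15): straight line of the TCP; ori=None keeps the orientation; velocity is the mean speed in m/s.
- arm.move_j(angles): joint-space move.
- arm.gripper_open() and arm.clamp(strength=None): open the fingers fully, or close them until they stop; strength is the grip in N (None keeps the last).
- arm.wait(seconds).
- arm.ik(position, orientation): joint angles nearest the present ones, or None.
- arm.sense(): the state.
- arm.camera(name): name is "scene" or "top"; returns the picture (480x640x3 uint8, red, green, blue); there is no depth.
- arm.get_calibration(name): a dict with "camera_matrix" (3x3 intrinsics, pixels), "dist" ([k1, k2, p1, p2, k3] as OpenCV has them; the pictures are not rectified), "rvec" (rotation vector, rad) and "tvec" (3), from world to camera coordinates, as OpenCV has them. Camera axes: x right, y down, z forward; pixel columns grow to the right and rows downward; lengths in m; the calibration is good to about 2 mm. A picture is of the moment at which its call begins. get_calibration takes no time and is no camera call.
A pose or a line that the arm cannot do raises arm.IKError and nothing moves.
- arm.sign_off(): hands the job in, once; it reports no verdict.
The state is a dict: "t": time; "joint_pos": joint angles; "dq": joint speeds; "tau": joint torques, N m; "ee_pos": TCP position; "ee_rot": TCP orientation; "wrist_force": force on the tool from outside, world axes, zero at the start; "moment": the same for the moment, N m; "gripper_width": finger opening in m.
Only numpy, scipy, OpenCV 4.12 (cv2) and the standard library are available. Lean on these libraries where they do the work, as an engineer would, in place of code of your own. Each camera call takes 0.05 s, during which the arm holds its last target.

## Task

Take the brass spacer out of its black stand and slide its tongue fully down, centred, into the gap of the one fixture whose gap is wide enough, with the spacer's yellow end at the yellow mark on that fence. Then let go of the spacer, and with the fingers on the blue plate firmly push that fixture's tile back toward its fence until the spacer is pinched flush between tile and fence; finish while still holding it pressed, for the tile springs back if released. Do not force the spacer into the narrow gap or push the other tile, and leave everything else where it is.

Things in the scene. Friction and masses are not known exactly. Their poses are not given: they have to be found in the camera images.
- fixture_a: The fixture with the WIDE gap: 16 mm between fence and tile at rest. Fixed; places of the two fixtures are swapped between runs. Grey base 150 x 92 x 10, dark fence, steel sliding tile with blue plate. Origin: underside, near the middle; z up, y along the gap, x from fence to tile. Fence x -58..-38, y -38..38, top z 40; gap floor z 10; tile 72 (x) x 70 (y), top z 40, front at x = -38 + gap.
- fixture_b: The fixture with the NARROW gap, 6 mm: the spacer cannot enter. Otherwise the same looks, size and axes as fixture_a, fixed. Leave it alone.
- fixture_a_tile (a joint): Travel of the wide fixture's tile toward its fence (-x of the fixture), m: 0 = at rest, gap fully open; 0.006 = flush against the seated 10 mm spacer; 0.016 = gap shut. A return spring pushes back with 3 N at rest and 0.2 N more per mm.
- fixture_b_tile (a joint): The same for the narrow fixture, 0 to 0.006 m. Leave it at 0.
- fixture_a_push (a point): Middle of the far (+x) face of the wide fixture's blue push plate, 60 mm above the table. The plate is 12 thick (x), 50 wide (y), z 40 to 80, at the tile's far end. Push it here toward -x of the fixture; behind it all is free above the 10 mm base. 41 mm lie between the plate and the shoulder of a pinched spacer.
- fixture_a_seat (a point): Where point spacer_seat lies when the spacer is home and against the fence: z 40 (fence top), 5 mm from the fence face, middle of the fence. The middle of the open gap is 3 mm farther in +x. Axes as the fixture's.
- spacer_grip (a point): Middle of the spacer's grip, 26 mm above its shoulder. Grip 16 thick (x) x 52 (y) x 34 high, black, yellow over the last 18 mm at +y; below it a brass shoulder 24 x 52 x 8, then a brass tongue 10 thick (x), 50 long (y), 26 deep, lower edge bevelled, notched under the yellow end. Grip it across the 16 mm. z up, y toward the yellow end. Mass about 0.15 kg.
- spacer_seat (a point): Middle of the underside of the spacer's shoulder plate (26 mm below spacer_grip). It rests on the tops of fence and tile when the spacer is home.
- spacer_yellow (a point): Middle of the yellow end face of the spacer's grip, 26 mm from its middle along +y of the spacer.
- spacer: The spacer as a whole; origin and axes as point spacer_seat.
- stand: Black stand fixed to the table, base 70 x 80, 34 high, with an open-topped slot in which the spacer stands, shoulder on the stand's top. Lift the spacer straight up more than 30 mm to free it. Origin: centre of the underside.
- tape: Bystander: leave it alone. Yellow tape measure, 90 x 39, 64 high; origin at centre of underside.
- magnet: Bystander: leave it alone. Triangular grey and red welding magnet, 110 x 62 x 15; origin at centre of underside.
- offcut: Bystander: leave it alone. Upright angle-iron offcut, 40 x 40 x 110 high; origin at centre of underside.
- fixture_a_mark (a point): Yellow paint mark, 14 mm square, on the top of the wide fixture's fence at its +y end (the narrow one has the same). The spacer's yellow end goes to this side.

How it is judged:
By the outcome, as a careful person would: the job done as asked, in the order asked, and still so for the second after the job is handed in, while the arm keeps its last pose, push and grip.
It also fails if it takes over 51 s, if anything falls off the work surface, if the arm or the gripper's body presses on something with over 40 N, if the wrist force passes 120 N, or if a joint passes its speed limit or range.

## Working session

There is one attempt and no reset: what is moved stays moved. The work goes in short steps, each a Python script; the robot and the scene stay as the last script left them, time stands still between calls to the robot, and variables do not carry over. Pictures are saved under pics/ and viewed, and the job is handed in when it is done.

```bash
mkdir -p pics; ls
python3 - <<'E'
from workcell import arm
import cv2
for n in("scene","top"):
    cv2.imwrite(f"pics/{n}0.png",arm.camera(n)[:,:,::-1]); c=arm.get_calibration(n)
    import numpy as np
    R=cv2.Rodrigues(np.array(c["rvec"],float))[0]; print(n,c["camera_matrix"],c["dist"],"pos",-R.T@np.array(c["tvec"]).ravel())
print(arm.sense(),arm.tcp_to_grasp)
E
```

```text
pics
scene [[514.91775033   0.         321.64142165]
 [  0.         514.91775033 234.91749266]
 [  0.           0.           1.        ]] [0.04011079 0.         0.         0.         0.        ] pos [-0.34586222  0.78767394  0.72476207]
top [[564.94787256   0.         322.71936006]
 [  0.         564.94787256 237.60052634]
 [  0.           0.           1.        ]] [-0.13523888  0.          0.          0.          0.        ] pos [ 0.17274935 -0.01250283  1.61817465]
{'t': 0.1, 'joint_pos': array([66.05241857, 19.12772242,  2.28635343, 84.00483102, -0.76670092,
       76.96339684, -3.34989856]), 'dq': array([ 0.00290958, -0.18929382, -0.05299661, -0.25392992,  0.01541651,
       -0.00381016, -0.02849502]), 'tau': array([ 4.73207590e-03, -6.60013533e+01,  1.37074504e+00, -4.06478655e+01,
        1.71227264e-02,  8.76723760e-03, -2.21138299e-05]), 'ee_pos': array([ 0.20351633, -0.6168538 ,  0.19362044]), 'ee_rot': array([-1.79919585e+02,  7.01981365e-03,  1.82634291e+01]), 'wrist_force': array([-1.14077802, -0.17660187, -0.05951164]), 'moment': array([ 0.00123012, -0.05133318,  0.02862959]), 'gripper_width': 0.08537299349791126} -0.0187
```

View pics/scene0.png

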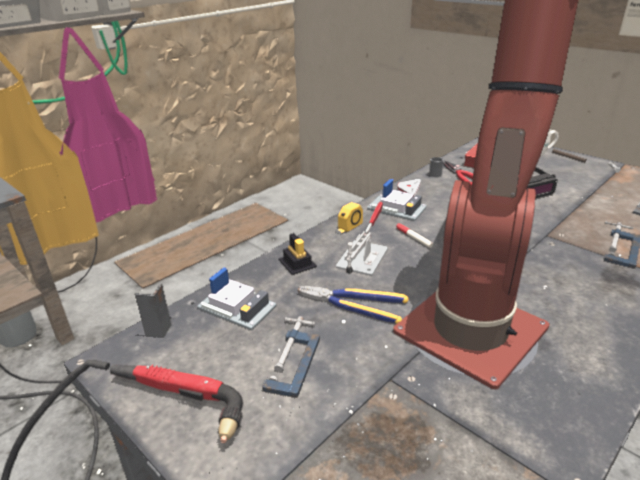

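View pics/top0.png

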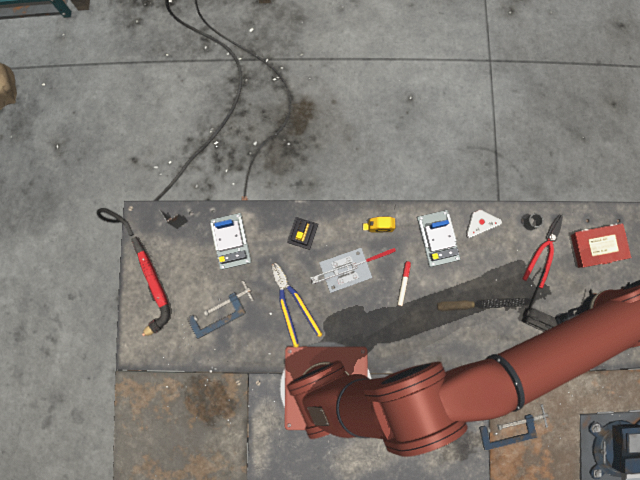

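Run:
```python
import cv2,numpy as np
t=cv2.imread("pics/top0.png");s=cv2.imread("pics/scene0.png")
def crop(im,x,y,w,h,k): return cv2.resize(im[y:y+h,x:x+w],None,fx=k,fy=k,interpolation=cv2.INTER_CUBIC)
a=crop(t,205,208,48,64,8);b=crop(t,412,205,48,64,8)
cv2.imwrite("pics/c1.png",np.hstack([a,b]))
cv2.imwrite("pics/c2.png",crop(t,280,210,48,48,12))
cv2.imwrite("pics/c3.png",np.vstack([crop(s,190,260,96,72,8)]))
cv2.imwrite("pics/c4.png",crop(s,365,170,72,54,10))
cv2.imwrite("pics/c5.png",crop(s,270,225,56,56,10))
```

```text
(no output)
```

View pics/c1.png

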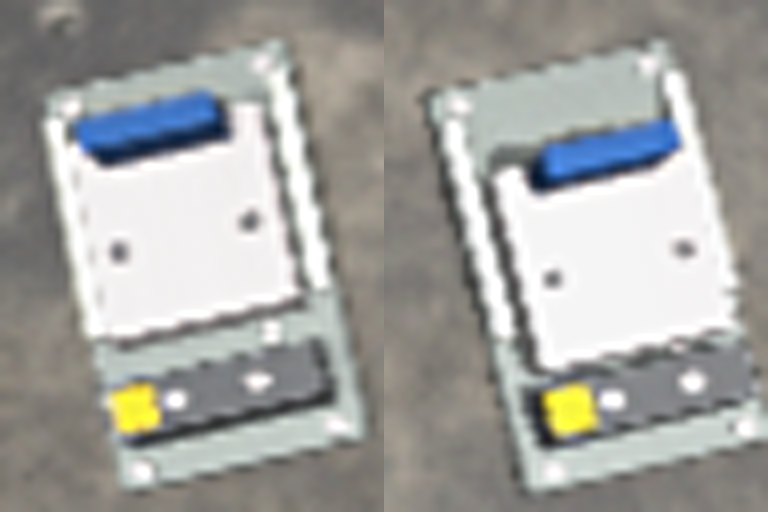

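View pics/c2.png

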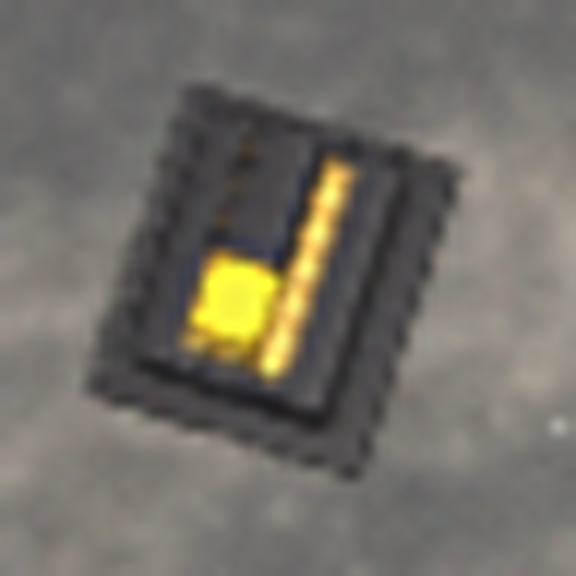

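View pics/c3.png

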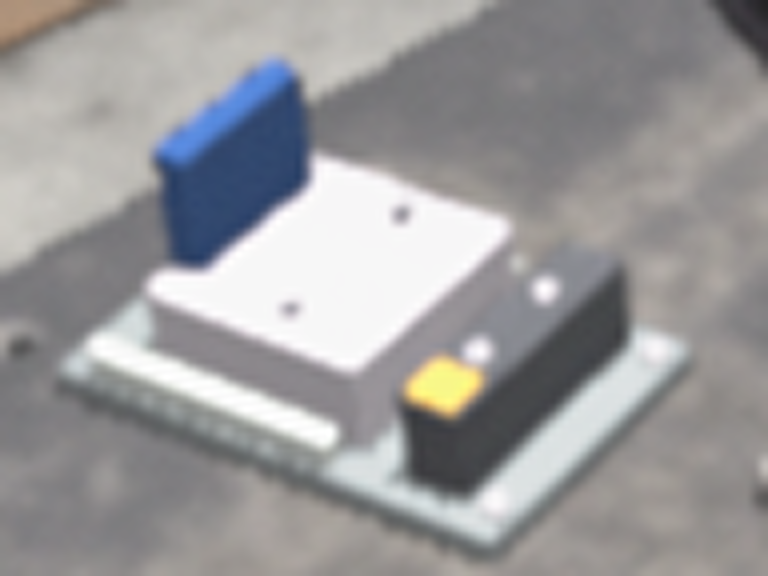

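View pics/c4.png

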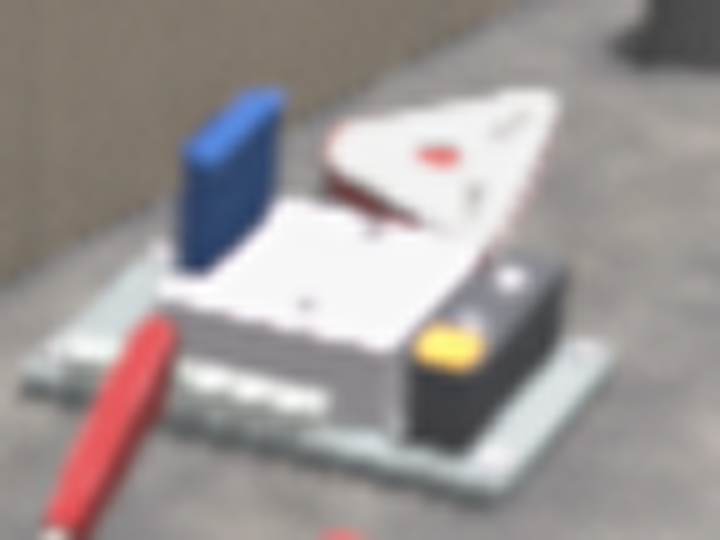

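View pics/c5.png

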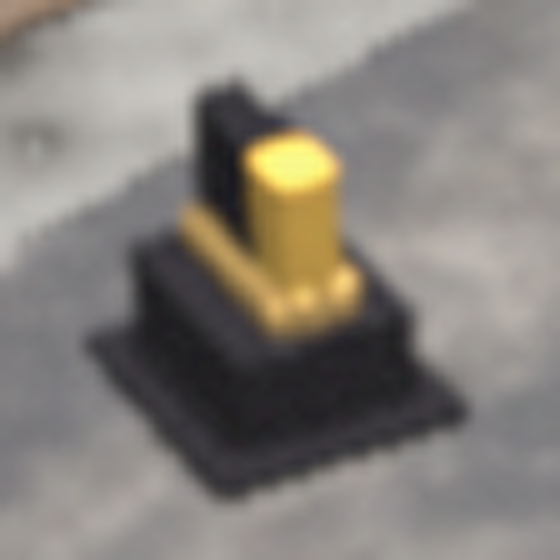

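```bash
cat > h.py <<'E'
import cv2,numpy as np
from workcell import arm
from scipy.optimize import least_squares
C={n:arm.get_calibration(n) for n in("scene","top")}
def proj(n,P):
    c=C[n];return cv2.projectPoints(np.array(P,float).reshape(-1,1,3),np.array(c["rvec"],float),np.array(c["tvec"],float),np.array(c["camera_matrix"]),np.array(c["dist"]))[0].reshape(-1,2)
def T(p,L):
    x,y,a=p[:3];z=p[3] if len(p)>3 else 0
    L=np.array(L,float)/1000;c,s=np.cos(a),np.sin(a)
    return np.c_[x+c*L[:,0]-s*L[:,1],y+s*L[:,0]+c*L[:,1],z+L[:,2]]
def fit(obs,p0):  # obs: list (cam,(u,v),local mm)
    def r(p):
        return np.concatenate([(proj(n,T(p,[l]))[0]-u) for n,u,l in obs])
    s=least_squares(r,p0,loss="soft_l1");return s.x,r(s.x).reshape(-1,2)
def box(x0,x1,y0,y1,z0,z1):
    v=[(x,y,z) for x in(x0,x1) for y in(y0,y1) for z in(z0,z1)]
    return [(v[i],v[j]) for i in range(8) for j in range(i) if bin(i^j).count('1')==1]
FIX=box(-75,75,-46,46,0,10)+box(-58,-38,-38,38,10,40)+box(-22,50,-35,35,10,40)+box(38,50,-25,25,40,80)+box(-58,-38,24,38,40,40)
SP=box(-8,8,-26,26,8,42)+box(-12,12,-26,26,0,8)+box(-8,8,8,26,42,42)
TONG=box(-5,5,-25,25,-26,0)
STAND=box(-35,35,-40,40,0,0)
def draw(im,n,p,edges,off,k,size,col=(0,255,0)):
    o=cv2.resize(im[off[1]:off[1]+size[1],off[0]:off[0]+size[0]],None,fx=k,fy=k,interpolation=cv2.INTER_CUBIC) if im.shape[0]==480 else im
    for a,b in edges:
        q=(proj(n,T(p,[a,b]))-np.array(off)+.5)*k-.5
        cv2.line(o,*[tuple(np.round(t).astype(int).tolist()) for t in q],col,1,cv2.LINE_AA)
    return o
E
cat > f1.py <<'E'
from h import *
def O(n,off,k,pts): return [(n,(np.array(u)+.5)/k-.5+off,l) for u,l in pts]
of=O("top",(205,208),8,[((47,95),(75,46,10)),((285,40),(75,-46,10)),((365,435),(-75,-46,10)),((128,490),(-75,46,10)),((135,408),(-48,31,40))])
of+=O("scene",(190,260),8,[((443,386),(-48,31,40)),((510,228),(-22,-35,40)),((350,370),(-22,35,40)),((148,285),(50,35,40)),((500,540),(-75,46,10)),((60,368),(75,46,10)),((690,344),(-75,-46,10))])
pf,r=fit(of,[.5,.25,0]);print(pf[:2],np.degrees(pf[2]));print(r.round(1).tolist())
os=O("top",(280,210),12,[((212,252),(8,8,42)),((283,265),(-8,8,42)),((268,340),(-8,26,42)),((190,325),(8,26,42)),((357,165),(-12,-26,8)),((282,378),(-12,26,8))])
os=[(n,u,l) for n,u,l in os]
os+=O("scene",(270,225),10,[((247,150),(8,8,42)),((343,160),(-8,26,42)),((298,185),(8,26,42)),((278,312),(12,26,8)),((183,212),(12,-26,8)),((357,275),(-12,26,8))])
os=[(n,u,(l[0],l[1],l[2]+34)) for n,u,l in os]
ps,r=fit(os,[.5,.05,1.4]);print(ps[:2],np.degrees(ps[2]));print(r.round(1).tolist())
np.savez("poses.npz",pf=pf,ps=ps)
t=cv2.imread("pics/top0.png");s=cv2.imread("pics/scene0.png")
sp=np.r_[ps,.034]
cv2.imwrite("pics/o1.png",np.hstack([draw(t,"top",pf,FIX,(205,208),8,(48,64)),cv2.resize(draw(draw(t,"top",sp,SP,(285,213),10,(38,45)),"top",ps,STAND,(285,213),10),None,fx=1,fy=512/450)]))
cv2.imwrite("pics/o2.png",draw(s,"scene",pf,FIX,(190,260),8,(96,72)))
cv2.imwrite("pics/o3.png",draw(draw(s,"scene",sp,SP,(270,225),10,(56,56)),"scene",ps,STAND,(270,225),10))
E
python3 f1.py
```

```text
[0.41558177 0.27828199] 13.322896806413187
[[-0.7, -0.2], [0.1, -0.5], [0.8, -0.0], [-0.7, 0.3], [-0.3, -0.9], [-0.2, 0.3], [0.3, -0.4], [0.4, -0.4], [-0.7, 0.2], [0.1, 0.4], [0.1, 0.0], [1.4, 0.2]]
[0.4401735  0.06873154] 72.82576899753299
[[0.5, -0.5], [0.0, 0.1], [-0.7, 0.0], [0.3, -0.4], [-0.6, -0.4], [0.1, -0.9], [0.6, 0.3], [0.4, 0.9], [-1.0, 0.2], [0.1, -0.1], [0.1, 0.1], [1.1, 0.8]]Traceback (most recent call last):
  File "f1.py", line 14, in <module>
    cv2.imwrite("pics/o1.png",np.hstack([draw(t,"top",pf,FIX,(205,208),8,(48,64)),cv2.resize(draw(draw(t,"top",sp,SP,(285,213),10,(38,45)),"top",ps,STAND,(285,213),10),None,fx=1,fy=512/450)]))
                                                                                             ~~~~^^^^^^^^^^^^^^^^^^^^^^^^^^^^^^^^^^^^^^^^^^^^^^^^^^^^^^^^^^^^^^^^^^^^^^
TypeError: draw() missing 1 required positional argument: 'size'
```

```bash
sed -i 's/(off,k,size,col/&/; s/def draw(im,n,p,edges,off,k,size,/def draw(im,n,p,edges,off,k,size=(1,1),/' h.py; python3 f1.py >/dev/null
```

```text
(no output)
```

View pics/o1.png

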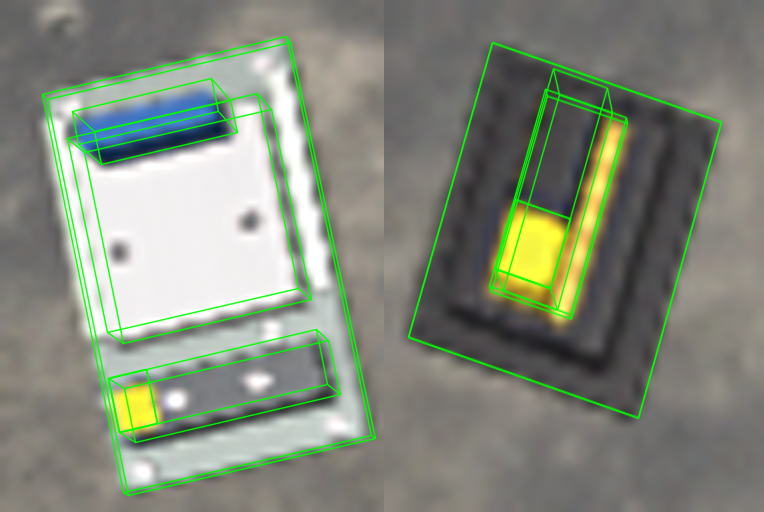

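View pics/o2.png

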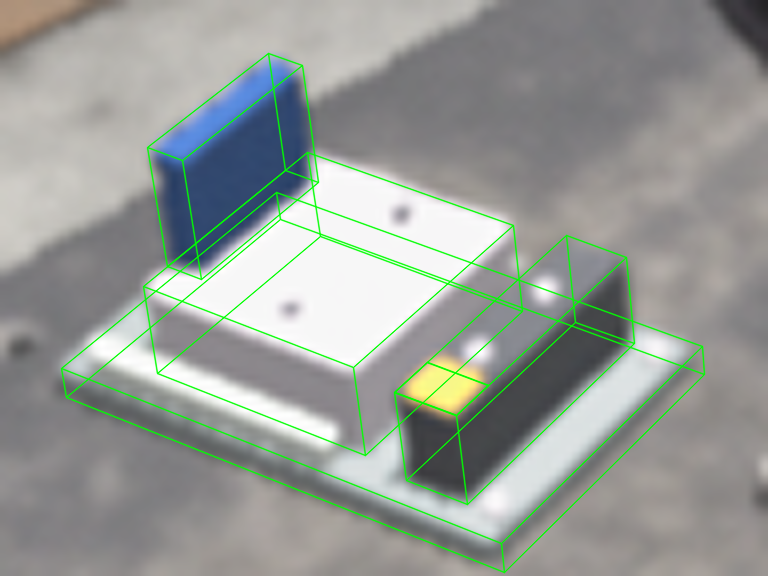

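View pics/o3.png

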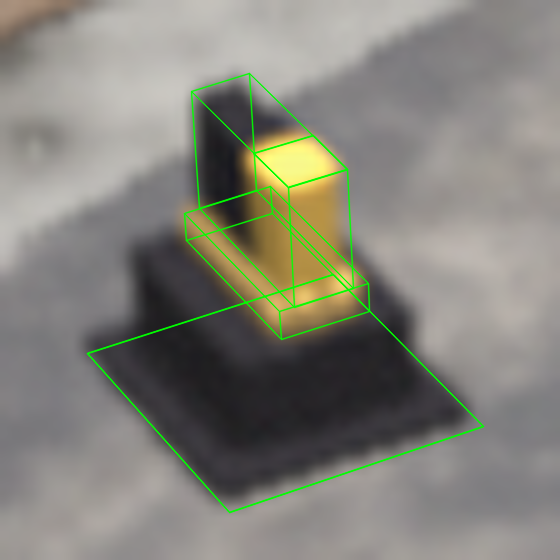

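Run:
```python
from h import *
d=np.load("poses.npz");pf,ps=d["pf"],d["ps"]
a=np.degrees(ps[2]);f=np.degrees(pf[2])
seat=T(pf,[(-30,0,40)])[0]
push=T(pf,[(75,0,60)])[0]
print(seat,push)
for k in(90,-90):
    for p,y in(([*ps[:2],.15],a+k),([*ps[:2],.046],a+k),([*seat[:2],.15],f+k),([*seat[:2],.052],f+k)):
        y=(y+180)%360-180
        q=arm.ik(p,[180,0,y]);print(k,round(y,1),None if q is None else np.round(q,0))
for y in(f,f-180):
    q=arm.ik([*push[:2],.045],[180,0,y]);print(y,None if q is None else np.round(q,0))
```

```text
[0.38638917 0.27136883 0.04      ] [0.48856329 0.29556489 0.06      ]
90 162.8 [ 38.  -1. -51. 112.  -1.  68.  60.]
90 162.8 [ 36.   8. -53. 119.   8.  56.  52.]
90 103.3 [ 12.   4. -53. 109.   3.  69. -29.]
90 103.3 [ 24.  20. -73. 115.  22.  61. -45.]
-90 -17.2 [  36.   -1.  -49.  112.   -1.   68. -120.]
-90 -17.2 [  31.    7.  -48.  119.    7.   56. -127.]
-90 -76.7 None
-90 -76.7 [ 17.  15. -63. 115.  15.  59. 140.]
13.322896806413187 [  13.   30.  -61.  103.   29.   65. -134.]
-166.67710319358682 [ 19.  37. -72. 102.  38.  69.  39.]
```

Run:
```python
from h import *
d=np.load("poses.npz");ps=d["ps"];a=np.degrees(ps[2])
o=[180,0,a+90]
arm.reach([*ps[:2],.16],o); print(arm.sense()["t"])
arm.servo_line([*ps[:2],.10],velocity=.12)
s=arm.sense();print(s["t"],s["ee_pos"],s["ee_rot"],ps)
t=arm.camera("top")[:,:,::-1].copy();c=arm.camera("scene")[:,:,::-1].copy()
k=lambda im,x,y,w,h,f:cv2.resize(im[y:y+h,x:x+w],None,fx=f,fy=f,interpolation=cv2.INTER_CUBIC)
cv2.imwrite("pics/h1.png",np.hstack([k(t,260,190,90,90,4.4),k(c,255,180,90,90,4.4)]))
```

```text
2.675
3.325 [0.44046264 0.0688429  0.10041845] [1.79974855e+02 3.52220185e-03 1.62823541e+02] [0.4401735  0.06873154 1.27104945]
```

View pics/h1.png

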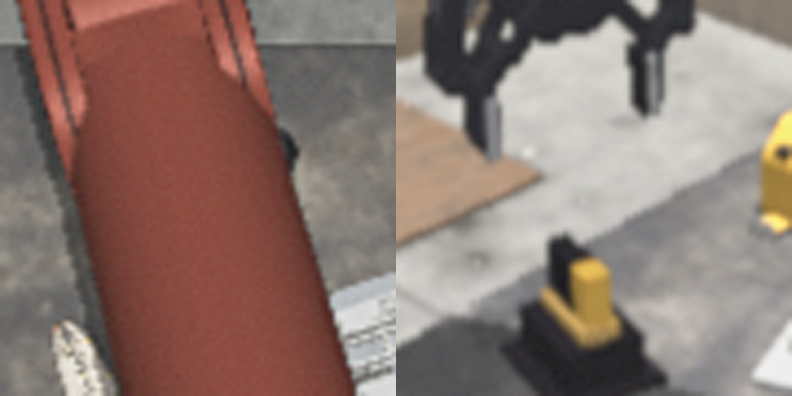

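Run:
```python
from h import *
for z in(.10,.1135,.12): print(z,proj("scene",[.4405,.0688,z]), (np.array(proj("scene",[.4405,.0688,z])[0])-[255,180])*4.4+[396,0])
d=np.load("poses.npz")
x=np.array([np.cos(d["ps"][2]),np.sin(d["ps"][2]),0])*.0425
for sg in(1,-1): print((proj("scene",np.array([.4405,.0688,.1135])+sg*x)[0]-[255,180])*4.4+[396,0])
```

```text
0.1 [[295.75673853 228.88937823]] [575.32964952 215.11326419]
0.1135 [[295.4784791  224.00687721]] [574.10530804 193.63025971]
0.12 [[295.34329667 221.63605715]] [573.51050537 183.19865147]
[503.02779599 214.52911883]
[643.17042168 173.31638465]
```

Run:
```python
from h import *
s=arm.sense();print(s["t"],s["ee_pos"],s["gripper_width"])
c=arm.camera("scene")[:,:,::-1].copy()
p=s["ee_pos"]
for z in(0,.0135):
  u=(proj("scene",p+[0,0,z])[0]-[200,60])*3.5
  im=cv2.resize(c[60:230+60,200:420],None,fx=3.5,fy=3.5,interpolation=cv2.INTER_CUBIC) if z==0 else im
  cv2.circle(im,tuple(int(v) for v in u),3,(0,255,0),-1)
im=im[:600+0] if im.shape[0]<=600 else cv2.resize(im,None,fx=.74,fy=.74)
cv2.imwrite("pics/h2.png",im)
t=arm.camera("top")[:,:,::-1];cv2.imwrite("pics/h2t.png",t)
```

```text
3.425 [0.44087164 0.06882225 0.10083715] 0.08521748683347882
```

View pics/h2.png

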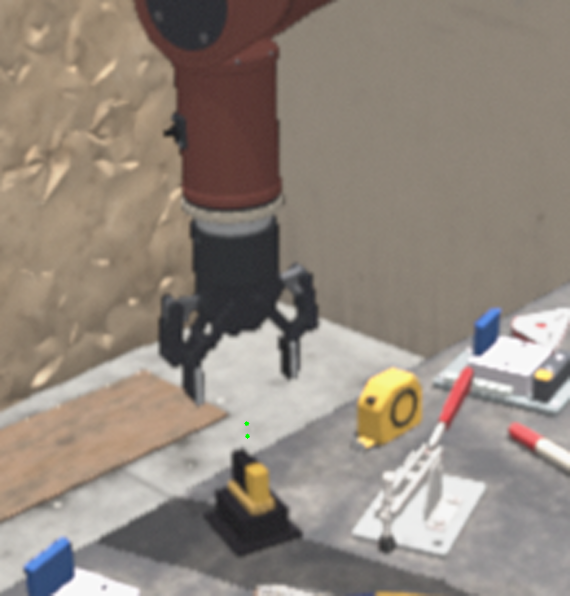

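View pics/h2t.png

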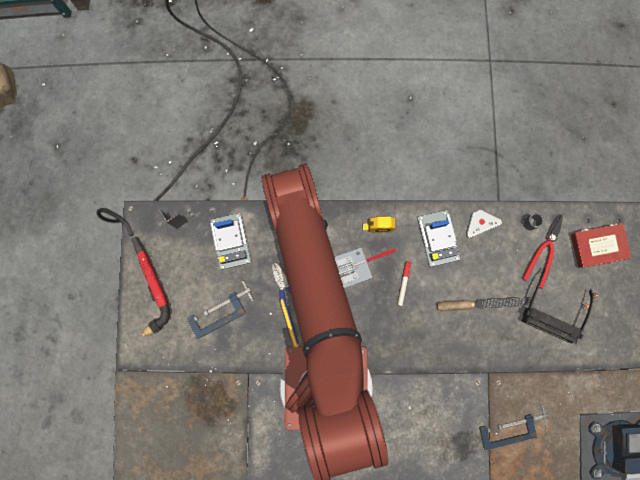

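Run:
```python
from h import *
d=np.load("poses.npz")
s=arm.sense();p=s["ee_pos"];print(s["joint_pos"])
x=np.array([np.cos(d["ps"][2]),np.sin(d["ps"][2]),0])
for z in(.0135,.05,.09):
  for r in(-.043,-.057): print(z,r,proj("top",p+x*r+[0,0,z]).round(0), proj("scene",p+x*r+[0,0,z]).round(0))
t=cv2.imread("pics/h2t.png");cv2.imwrite("pics/h3.png",cv2.resize(t[150:270,250:370],None,fx=5,fy=5,interpolation=cv2.INTER_CUBIC))
```

```text
[ 36.71226893   2.70813078 -51.47657915 115.80502611   2.42412994
  62.45661647  56.96563957]
0.0135 -0.043 [[316. 230.]] [[311. 219.]]
0.0135 -0.057 [[321. 232.]] [[316. 218.]]
0.05 -0.043 [[315. 228.]] [[311. 206.]]
0.05 -0.057 [[320. 229.]] [[316. 204.]]
0.09 -0.043 [[315. 225.]] [[310. 191.]]
0.09 -0.057 [[320. 227.]] [[315. 189.]]
```

View pics/h3.png

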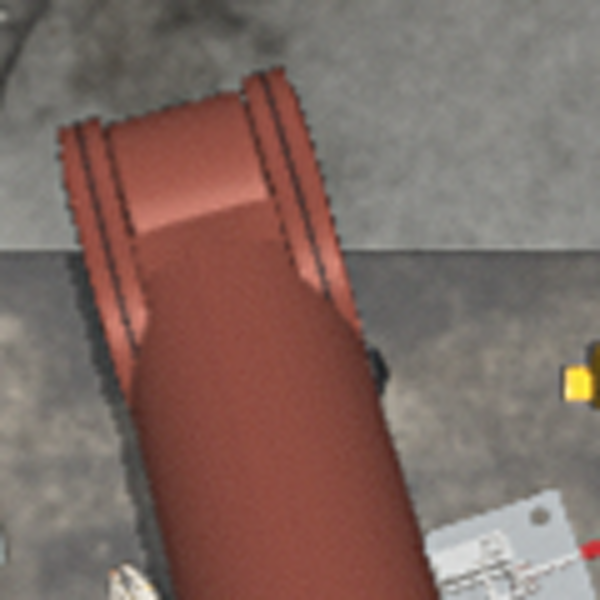

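Run:
```python
from h import *
d=np.load("poses.npz");ps=d["ps"];a=np.degrees(ps[2])
arm.servo_line([*ps[:2],.060],velocity=.12)
s=arm.sense();print(s["t"],s["ee_pos"],s["wrist_force"])
c=arm.camera("scene")[:,:,::-1].copy()
cv2.imwrite("pics/h4.png",cv2.resize(c[175:275,245:345],None,fx=6,fy=6,interpolation=cv2.INTER_CUBIC))
```

```text
4.0083 [0.44017316 0.06898797 0.06022689] [ 0.2477241  -0.32640385  0.28926395]
```

View pics/h4.png

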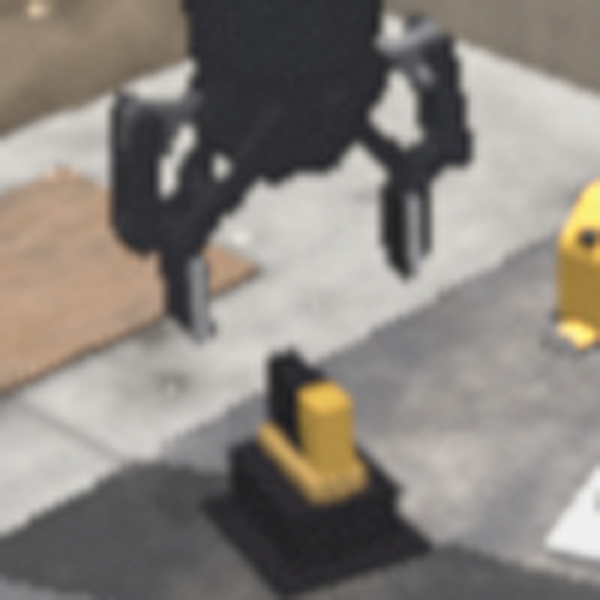

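Run:
```python
from h import *
d=np.load("poses.npz");ps=d["ps"];a=np.degrees(ps[2])
arm.servo_line([*ps[:2],.046],velocity=.06)
s=arm.sense();print(s["t"],s["ee_pos"],s["wrist_force"])
c=arm.camera("scene")[:,:,::-1].copy()
t=arm.camera("top")[:,:,::-1].copy()
k=cv2.resize(c[190:275,260:330],None,fx=7,fy=7,interpolation=cv2.INTER_CUBIC)
p=s["ee_pos"];x=np.array([np.cos(ps[2]),np.sin(ps[2]),0])
for r in(-.0427,.0427):
  u=((proj("scene",p+x*r+[0,0,.013])[0]-[260,190]+.5)*7-.5);cv2.circle(k,tuple(int(v) for v in u),3,(0,255,0),-1)
cv2.imwrite("pics/h5.png",k)
```

```text
4.4417 [0.4398486  0.06877294 0.04567033] [0.6444279  0.48906125 1.21268529]
```

View pics/h5.png

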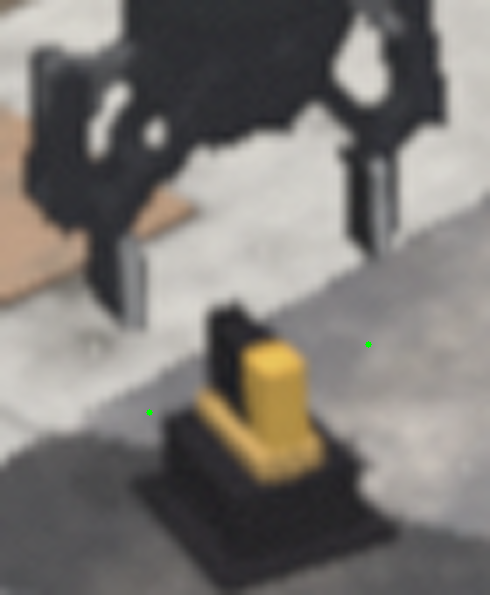

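Run:
```python
from h import *
d=np.load("poses.npz");ps=d["ps"];a=np.degrees(ps[2])
for z in(.034,.024):
  arm.servo_line([*ps[:2],z],velocity=.05)
  s=arm.sense();print(s["t"],s["ee_pos"],s["wrist_force"])
  if abs(s["wrist_force"][2])>6: break
c=arm.camera("scene")[:,:,::-1].copy()
t=arm.camera("top")[:,:,::-1].copy()
cv2.imwrite("pics/h6t.png",cv2.resize(t[190:270,260:360],None,fx=6,fy=6,interpolation=cv2.INTER_CUBIC))
cv2.imwrite("pics/h6.png",cv2.resize(c[190:275,260:330],None,fx=7,fy=7,interpolation=cv2.INTER_CUBIC))
```

```text
4.9333 [0.43979382 0.06879984 0.03360008] [ 0.74151634 -0.22382315  0.74076559]
5.2833 [0.43983251 0.06877988 0.02362972] [-0.36772679 -0.46443955  0.18292355]
```

View pics/h6.png

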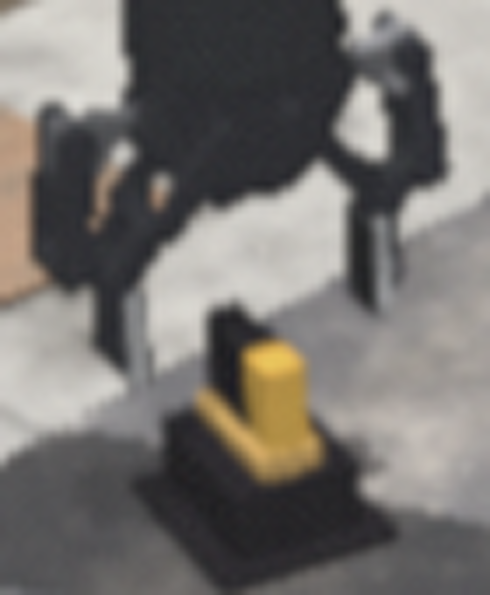

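View pics/h6t.png

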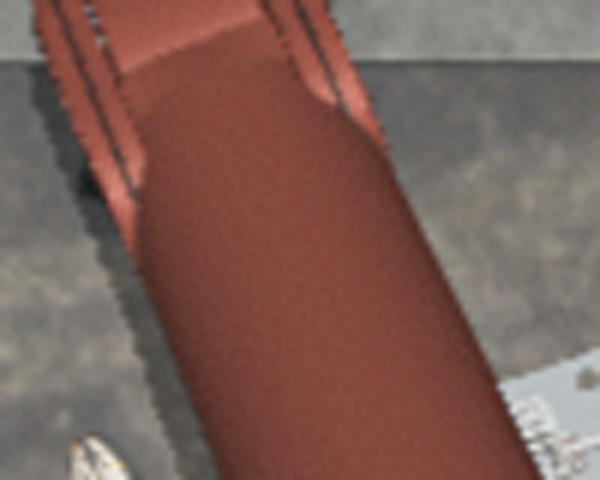

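Run:
```python
from h import *
d=np.load("poses.npz");ps=d["ps"];a=np.degrees(ps[2])
arm.servo_line([*ps[:2],.014],velocity=.05)
s=arm.sense();print(s["t"],s["ee_pos"],s["wrist_force"])
if abs(s["wrist_force"][2])<6:
  arm.clamp(50)
s=arm.sense();print(s["t"],s["ee_pos"],s["wrist_force"],s["moment"],s["gripper_width"])
c=arm.camera("scene")[:,:,::-1].copy()
cv2.imwrite("pics/h7.png",cv2.resize(c[190:275,260:330],None,fx=7,fy=7,interpolation=cv2.INTER_CUBIC))
```

```text
5.7333 [0.4397849  0.06879645 0.01359866] [-0.42456515 -0.19316355  0.99953656]
6.375 [0.44040039 0.06872883 0.01420112] [-0.51357278 -0.54054447  3.303169  ] [-0.05410624  0.17077346 -0.00624909] 0.01524999444743595
```

View pics/h7.png

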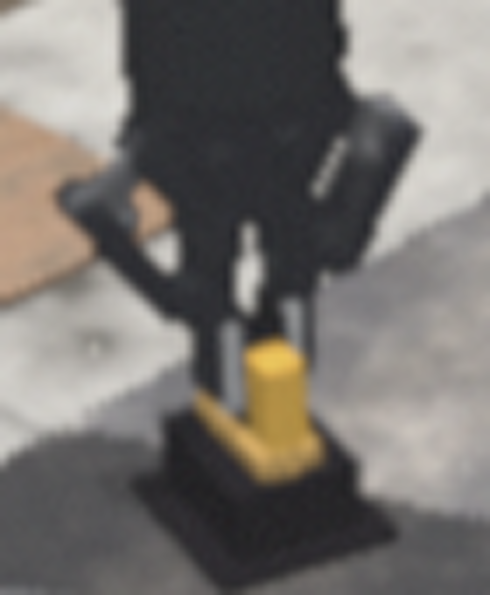

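Run:
```python
from h import *
d=np.load("poses.npz");ps=d["ps"];pf=d["pf"]
s=arm.sense();p=s["ee_pos"]
arm.servo_line([ps[0],ps[1],.114],velocity=.12)
s=arm.sense();print(s["t"],s["ee_pos"],s["wrist_force"],s["gripper_width"])
seat=T(pf,[(-30,0,40)])[0]
arm.reach([*seat[:2],.114],[180,0,np.degrees(pf[2])+90])
arm.servo_line([*seat[:2],.060],velocity=.12); arm.wait(.2)
s=arm.sense();print(s["t"],s["ee_pos"],s["ee_rot"],s["wrist_force"],s["gripper_width"],seat)
c=arm.camera("scene")[:,:,::-1].copy();t=arm.camera("top")[:,:,::-1].copy()
cv2.imwrite("pics/scene8.png",c);cv2.imwrite("pics/top8.png",t)
cv2.imwrite("pics/h8.png",cv2.resize(c[230:330,185:295],None,fx=6,fy=6,interpolation=cv2.INTER_CUBIC))
cv2.imwrite("pics/h8t.png",cv2.resize(t[200:280,190:270],None,fx=6,fy=6,interpolation=cv2.INTER_CUBIC))
```

```text
7.4083 [0.43962005 0.06860551 0.11330968] [-0.21633158  0.40923356 -1.0937403 ] 0.014831314686543293
9.6333 [0.38694201 0.27165205 0.06074809] [ 1.79920964e+02 -2.49438072e-03  1.03314499e+02] [ 0.28238014  0.05554138 -0.66921313] 0.015349249778905824 [0.38638917 0.27136883 0.04      ]
```

View pics/h8.png

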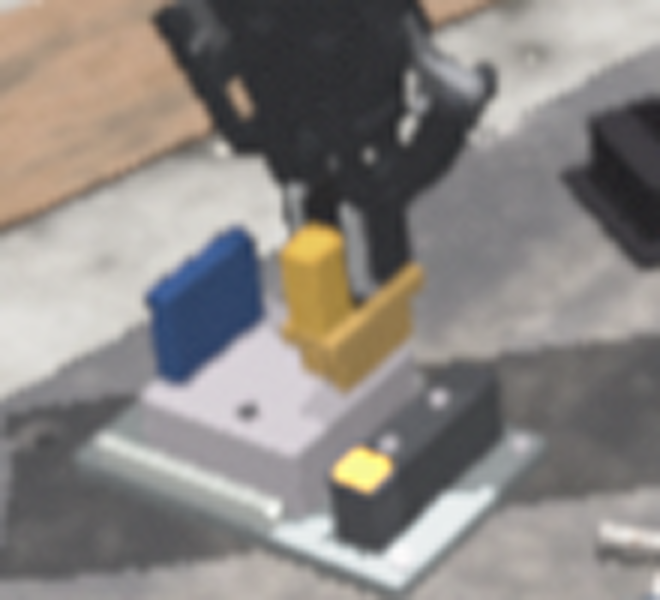

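View pics/h8t.png

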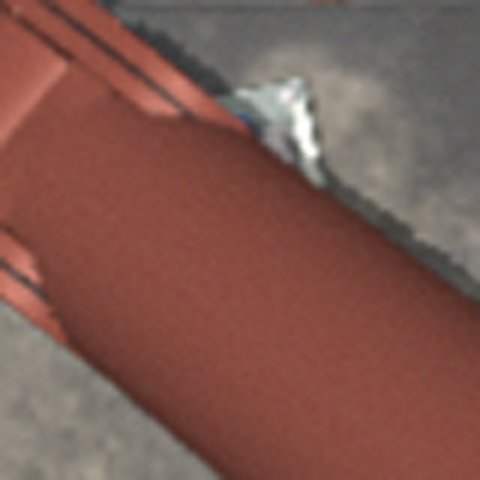

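Run:
```python
from h import *
d=np.load("poses.npz");pf=d["pf"]
c=cv2.imread("pics/scene8.png")
sp=[.38694,.27165,np.radians(13.3145),.0607+.0198]
o=draw(c,"scene",sp,SP,(195,262),12,(66,50))
cv2.imwrite("pics/o8raw.png",cv2.resize(c[262:312,195:261],None,fx=12,fy=12,interpolation=cv2.INTER_CUBIC))
o=draw(o,"scene",pf,box(-58,-38,-38,38,40,40)+box(-22,50,-35,35,40,40)+box(38,50,-25,25,40,80),(195,262),12,(66,50),(255,0,255))
o=draw(o,"scene",sp,TONG,(195,262),12,(66,50),(255,255,0))
cv2.imwrite("pics/o8.png",o)
```

```text
(no output)
```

View pics/o8.png

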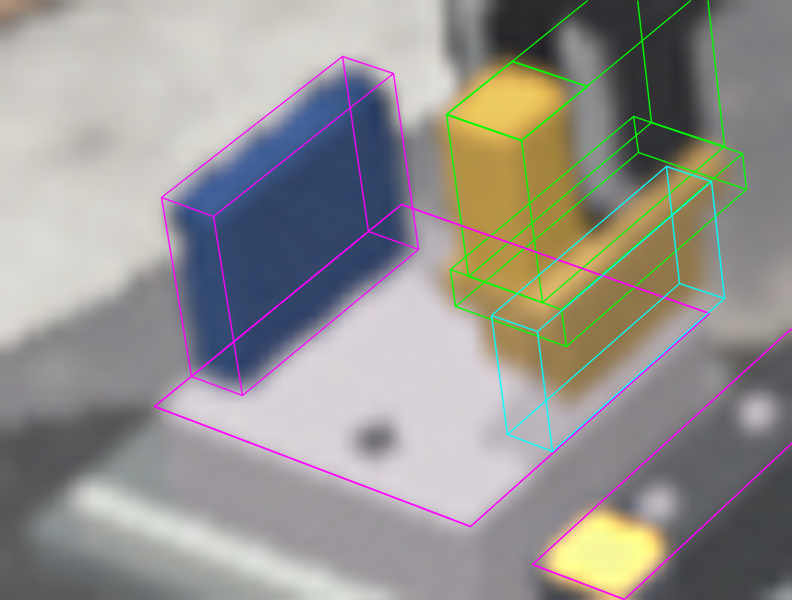

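View pics/o8raw.png

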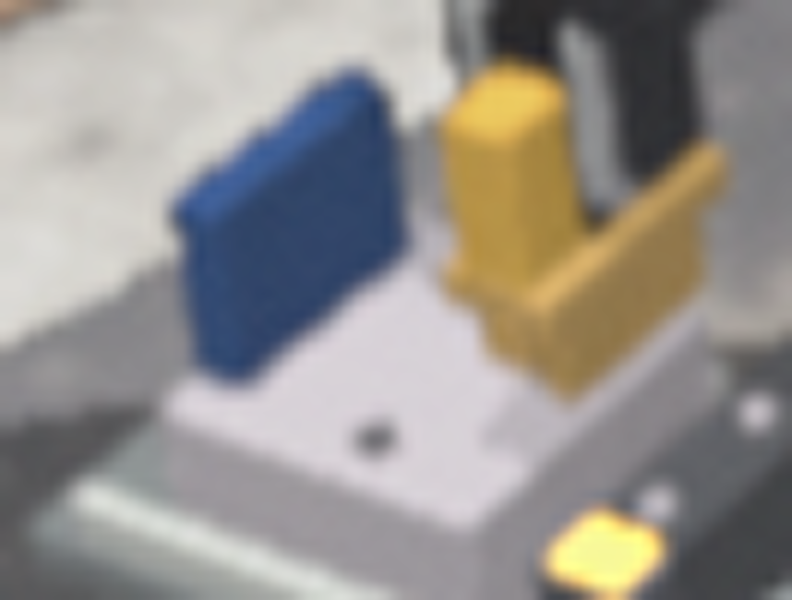

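Run:
```python
from h import *
d=np.load("poses.npz");pf=d["pf"]
seat=T(pf,[(-30,0,40)])[0]
for z in(.050,.044,.040,.035,.030):
  arm.servo_line([*seat[:2],z],velocity=.05)
  s=arm.sense();print(s["t"],s["ee_pos"],s["wrist_force"].round(2),s["moment"].round(2))
  if np.linalg.norm(s["wrist_force"])>8: break
c=arm.camera("scene")[:,:,::-1].copy()
cv2.imwrite("pics/scene9.png",c)
cv2.imwrite("pics/h9.png",cv2.resize(c[262:322,195:270],None,fx=10,fy=10,interpolation=cv2.INTER_CUBIC))
```

```text
10.0833 [0.38598267 0.27121171 0.0495347 ] [-0.27  0.2  -0.92] [-0.05  0.01  0.04]
10.35 [0.3861378  0.27124931 0.04365241] [ 0.13 -0.63 -1.67] [ 0.01 -0.   -0.02]
10.6 [0.38620227 0.27128999 0.03976883] [-0.94  0.47 -0.68] [0.02 0.02 0.02]
10.85 [0.38621181 0.27124796 0.03468124] [ 0.38 -0.22 -0.81] [0.05 0.02 0.05]
11.1 [0.38625026 0.27127011 0.02969884] [ 0.08  0.29 -1.9 ] [ 0.05  0.01 -0.02]
```

View pics/h9.png

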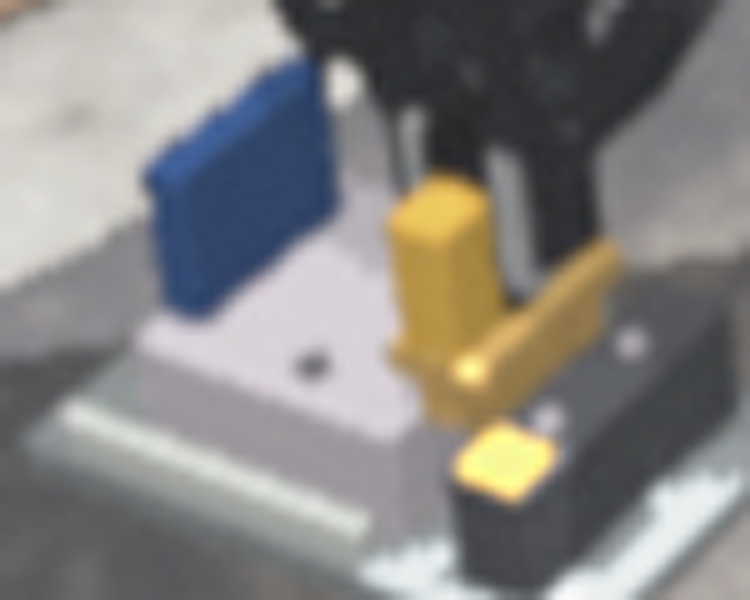

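Run:
```python
from h import *
d=np.load("poses.npz");pf=d["pf"]
seat=T(pf,[(-30,0,40)])[0]
for z in(.025,.022,.021,.020,.019,.018,.017):
  arm.servo_line([*seat[:2],z],velocity=.04)
  s=arm.sense();print(s["t"],s["ee_pos"],s["wrist_force"].round(2),s["moment"].round(2),s["gripper_width"])
  if np.linalg.norm(s["wrist_force"])>8: break
c=arm.camera("scene")[:,:,::-1].copy()
cv2.imwrite("pics/scene10.png",c)
cv2.imwrite("pics/h10.png",cv2.resize(c[262:322,195:270],None,fx=10,fy=10,interpolation=cv2.INTER_CUBIC))
o=draw(c,"scene",[seat[0],seat[1],pf[2],.04],SP,(195,262),10,(75,60))
cv2.imwrite("pics/o10.png",draw(o,"scene",pf,box(-58,-38,-38,38,40,40)+box(-22,50,-35,35,40,40),(195,262),10,(66,50),(255,0,255)))
```

```text
11.425 [0.38627119 0.2713     0.02474287] [-0.26 -0.17 -1.73] [ 0.02  0.   -0.06] 0.015201612650570696
11.675 [0.38632391 0.27134049 0.02185425] [ 0.61 -0.79 -1.6 ] [-0.02 -0.02 -0.04] 0.015437940232544701
11.925 [0.38641585 0.27136023 0.02098374] [-0.88 -0.51 -1.73] [0.02 0.01 0.02] 0.01489119408878661
12.175 [0.38654626 0.27151359 0.02021696] [ 0.04 -0.69  3.89] [-0.12  0.23 -0.01] 0.015303336948812354
12.425 [0.38664534 0.27152533 0.02014047] [-6.63 -4.87 20.91] [-1.06  1.35  0.01] 0.015125410385554946
```

View pics/h10.png

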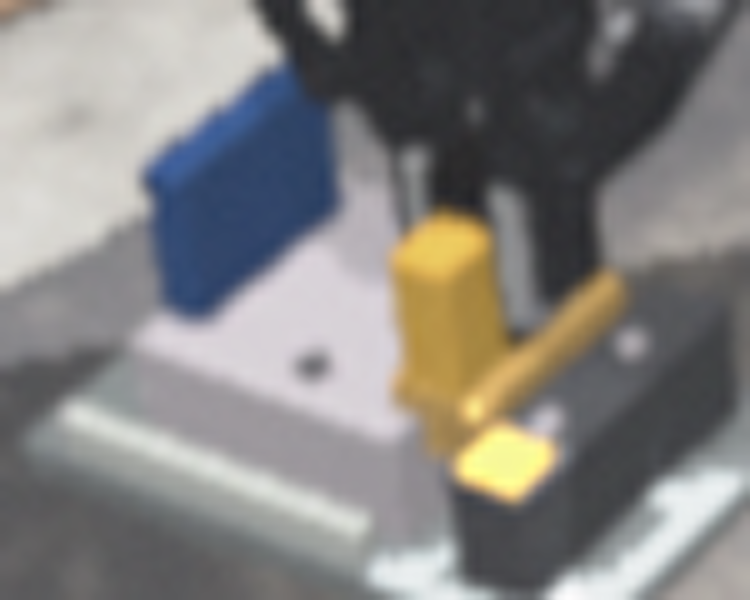

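View pics/o10.png

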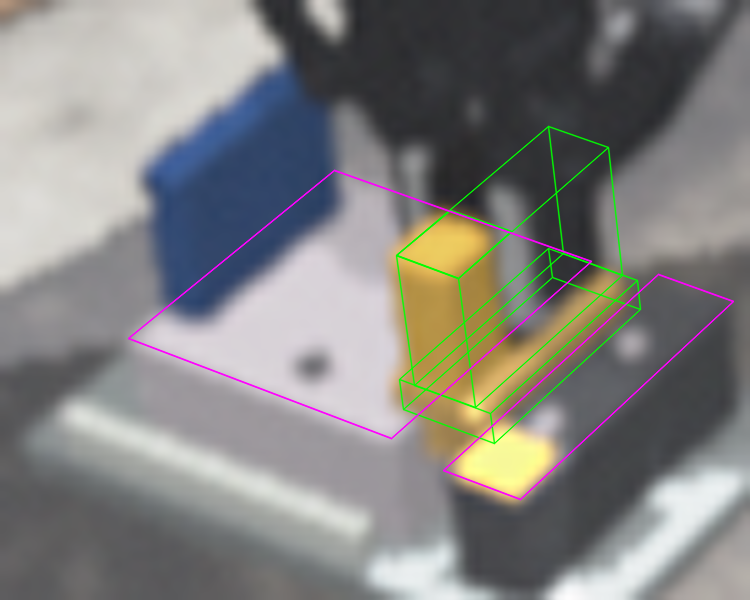

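Run:
```python
from h import *
d=np.load("poses.npz");pf=d["pf"]
seat=T(pf,[(-30,0,40)])[0]
arm.servo_line([*seat[:2],.0200],velocity=.04)
s=arm.sense();print(s["t"],s["ee_pos"],s["wrist_force"].round(2))
arm.gripper_open()
s=arm.sense();print(s["t"],s["wrist_force"].round(2),s["gripper_width"])
arm.servo_line([*seat[:2],.13],velocity=.15)
arm.reach([.5,.02,.16],[180,0,np.degrees(pf[2])+150])
s=arm.sense();print(s["t"],s["wrist_force"].round(2))
c=arm.camera("scene")[:,:,::-1].copy();t=arm.camera("top")[:,:,::-1].copy()
cv2.imwrite("pics/scene11.png",c);cv2.imwrite("pics/top11.png",t)
cv2.imwrite("pics/h11.png",cv2.resize(c[262:322,195:270],None,fx=10,fy=10,interpolation=cv2.INTER_CUBIC))
cv2.imwrite("pics/h11t.png",cv2.resize(t[210:270,205:255],None,fx=10,fy=10,interpolation=cv2.INTER_CUBIC))
sp=[seat[0],seat[1],pf[2],.04]
E=box(-58,-38,-38,38,40,40)+box(-22,50,-35,35,40,40)
cv2.imwrite("pics/o11t.png",draw(draw(t,"top",sp,SP,(205,210),10,(50,60)),"top",pf,E,(205,210),10,(1,1),(255,0,255)))
```

```text
12.725 [0.3865832  0.27150515 0.02020402] [-0.41 -0.73  5.02]
13.4083 [-0.81 -0.38 -0.76] 0.08551561997045495
15.725 [0.85 0.56 0.39]
```

View pics/h11.png

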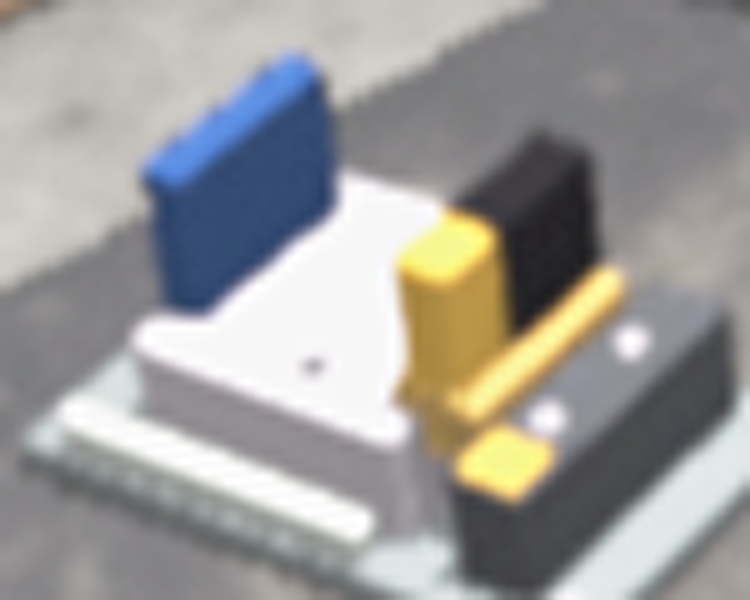

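View pics/h11t.png

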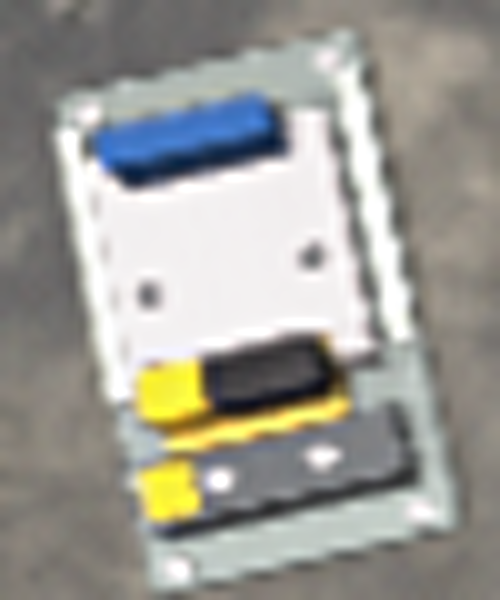

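View pics/o11t.png

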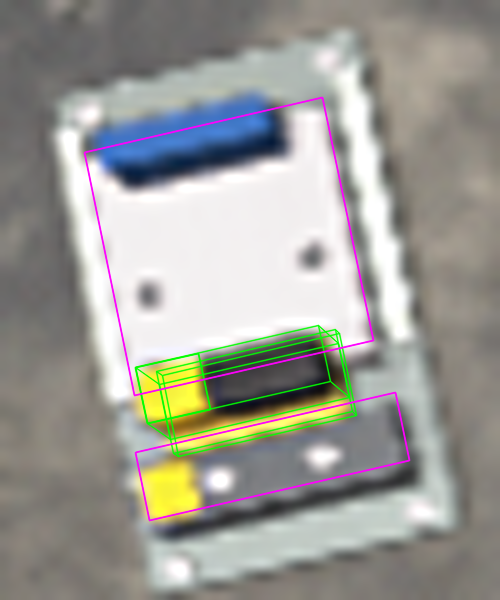

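Run:
```python
from h import *
d=np.load("poses.npz");pf=d["pf"];a=pf[2]
def rp(n,u,z):
    f=lambda q: proj(n,[q[0],q[1],z])[0]-u
    return least_squares(f,pf[:2],x_scale=.01).x
R=np.array([[np.cos(a),np.sin(a)],[-np.sin(a),np.cos(a)]])
for n,off,sp,mk in(("top",(205,210),(172,392),(171,491)),("scene",(195,262),(446,249),(505,463))):
    g=lambda p:(np.array(p)+.5)/10-.5+off
    S=rp(n,g(sp),.082);M=rp(n,g(mk),.040)
    print(n,"rel spacer-mark fixture frame mm",R@(S-M)*1000,"expected centred: [18,-14]"," mark vs fit",(R@(M-pf[:2])*1000-[-48,31]))
im=cv2.imread("pics/top11.png");cv2.imwrite("pics/z1.png",cv2.resize(im[242:264,215:245],None,fx=25,fy=25,interpolation=cv2.INTER_NEAREST))
im=cv2.imread("pics/scene11.png");cv2.imwrite("pics/z2.png",cv2.resize(im[280:314,230:265],None,fx=17,fy=17,interpolation=cv2.INTER_NEAREST))
```

```text
top rel spacer-mark fixture frame mm [ 20.20812606 -12.65533187] expected centred: [18,-14]  mark vs fit [-3.25174376 -0.94629914]
scene rel spacer-mark fixture frame mm [ 18.33967681 -10.71438021] expected centred: [18,-14]  mark vs fit [-0.11087173 -0.90850123]
```

View pics/z1.png

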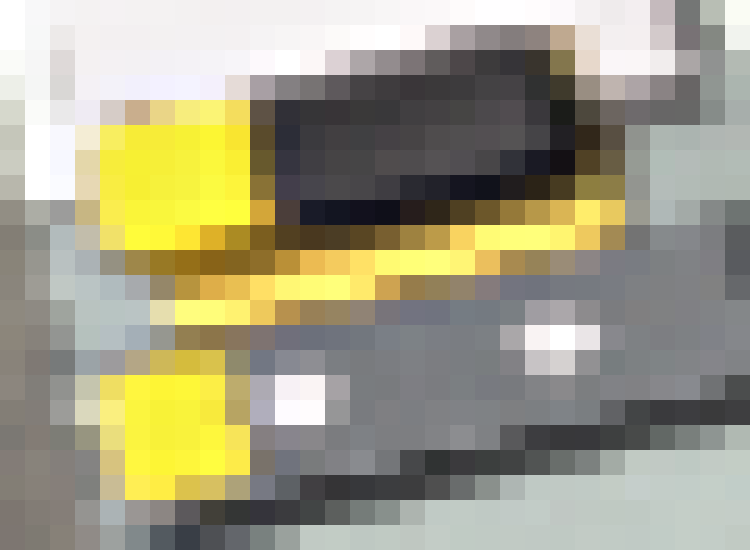

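View pics/z2.png

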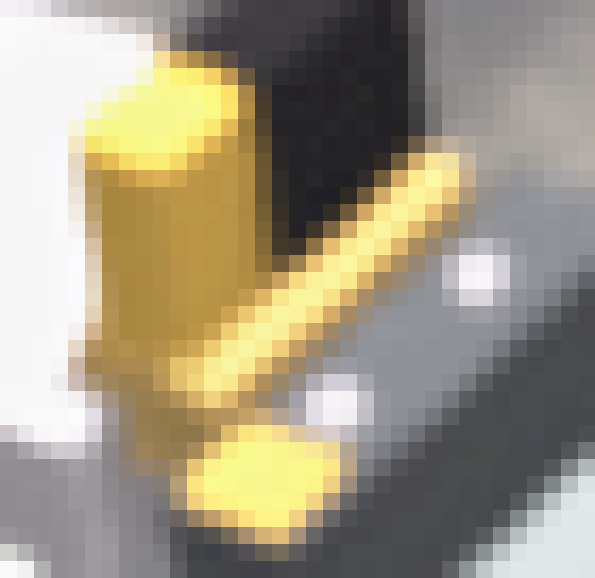

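Run:
```python
from h import *
d=np.load("poses.npz");pf=d["pf"];a=pf[2]
def rp(n,u,z):
    return least_squares(lambda q: proj(n,[q[0],q[1],z])[0]-u,pf[:2],x_scale=.01).x
R=np.array([[np.cos(a),np.sin(a)],[-np.sin(a),np.cos(a)]])
for n,off,k,st,sc,mk in(("top",(215,242),25,((165,312),(628,215)),((298,398),(560,340)),(177,430)),("scene",(230,280),17,((180,390),(465,165)),((340,405),(478,272)),(265,480))):
    g=lambda p:np.array(p)/k-.5+off
    W=lambda p,z:R@(rp(n,g(p),z)-pf[:2])*1000
    s=[W(p,.048) for p in st];c=[W(p,.041) for p in sc];m=W(mk,.04)
    print(n,"strip",s,"screws",c,"mark",m,"\n  strip mid - screw mid",(s[0]+s[1]-c[0]-c[1])/2,"strip mid-mark+[0,31]",(s[0]+s[1])/2-m+[0,31])
```

```text
top strip [array([-39.18248324,  27.60686796]), array([-40.38034436, -25.96761534])] screws [array([-51.07470677,  15.89671324]), array([-51.40123916, -14.58687727])] mark [-51.34590464  30.27765073] 
  strip mid - screw mid [11.45655917  0.16470832] strip mid-mark+[0,31] [11.56449084  1.54197557]
scene strip [array([-34.7386943 ,  28.30919014]), array([-38.56622177, -25.48073284])] screws [array([-48.06676312,  14.53892826]), array([-47.30004125, -15.34153836])] mark [-47.95092851  29.7522294 ] 
  strip mid - screw mid [11.03094415  1.8155337 ] strip mid-mark+[0,31] [11.29847047  2.66199925]
```

Run:
```python
from h import *
d=np.load("poses.npz");pf=d["pf"];a=pf[2];o=[180,0,np.degrees(a)+90]
A=T(pf,[(-30,0,40)])[0];B=T(pf,[(-31.5,-1.3,40)])[0]
arm.reach([*A[:2],.11],o)
arm.servo_line([*A[:2],.0205],velocity=.12)
s=arm.sense();print(s["t"],s["ee_pos"],s["wrist_force"].round(1))
arm.clamp(40)
s=arm.sense();print(s["t"],s["ee_pos"],s["wrist_force"].round(1),s["gripper_width"])
arm.servo_line([*A[:2],.0235],velocity=.03)
arm.servo_line([*B[:2],.0235],velocity=.02)
arm.wait(.2)
s=arm.sense();print(s["t"],s["ee_pos"],B,s["wrist_force"].round(1))
for z in(.0215,.0205,.0198,.0190):
  arm.servo_line([*B[:2],z],velocity=.04)
  s=arm.sense();print(s["t"],s["ee_pos"],s["wrist_force"].round(1),s["moment"].round(2))
  if np.linalg.norm(s["wrist_force"])>7: break
```

```text
18.2 [0.38671081 0.27175766 0.02103595] [ 0.3 -0.4  0.5]
18.8333 [0.38658686 0.27138155 0.02071925] [-1.8 -1.7  4.3] 0.01516652690726435
19.5333 [0.38520048 0.26976219 0.02346743] [0.38522911 0.26975816 0.04      ] [-0.1  0.2 -0.8]
19.7833 [0.38512439 0.26971517 0.02134394] [-0.6  1.4 -1.3] [ 0.04 -0.06  0.01]
20.0333 [0.38527502 0.26989395 0.02071565] [-1.4 -0.9  4.2] [-0.26  0.3  -0.02]
20.2833 [0.38540014 0.2698715  0.02065901] [-4.9 -4.4 16.6] [-0.94  1.2  -0.01]
```

Run:
```python
from h import *
d=np.load("poses.npz");pf=d["pf"];a=pf[2];f=np.degrees(a)
B=T(pf,[(-31.5,-1.3,40)])[0]
arm.servo_line([*B[:2],.0203],velocity=.04)
arm.gripper_open()
arm.servo_line([*B[:2],.13],velocity=.15)
s=arm.sense();print(s["t"],s["joint_pos"].round(0))
P=T(pf,[(80,0,0)])[0]
for y in(f,f-180):
  for z in(.13,.015):
    q=arm.ik([*P[:2],z],[180,0,y]);print(round(y),z,None if q is None else q.round(0))
```

```text
22.1 [ 25.   8. -69. 110.   8.  67. -33.]
13 0.13 [   5.   19.  -49.   97.   15.   70. -124.]
13 0.015 [   0.   26.  -44.  104.   21.   59. -128.]
-167 0.13 [ 20.  31. -73.  97.  30.  75.  45.]
-167 0.015 [ 18.  41. -71. 103.  42.  68.  37.]
```

Run:
```python
from h import *
d=np.load("poses.npz");pf=d["pf"];a=pf[2];f=np.degrees(a)
P=T(pf,[(80,0,0)])[0]
arm.reach([*P[:2],.13],[180,0,f])
arm.clamp(40)
arm.servo_line([*P[:2],.015],velocity=.15)
s=arm.sense();print(s["t"],s["ee_pos"],s["ee_rot"],s["wrist_force"].round(1),s["joint_pos"].round(0))
c=arm.camera("scene")[:,:,::-1].copy();t=arm.camera("top")[:,:,::-1].copy()
cv2.imwrite("pics/top12.png",t)
cv2.imwrite("pics/h12.png",cv2.resize(c[235:315,185:285],None,fx=7.5,fy=7.5,interpolation=cv2.INTER_CUBIC))
cv2.imwrite("pics/h12t.png",cv2.resize(t[190:280,180:300],None,fx=6,fy=6,interpolation=cv2.INTER_CUBIC))
```

```text
25.2 [0.49390589 0.29726749 0.01585894] [-1.79971864e+02 -6.52937713e-02  1.33308560e+01] [-0.6 -0.8  0.6] [   2.   27.  -45.  104.   22.   59. -129.]
```

View pics/h12.png

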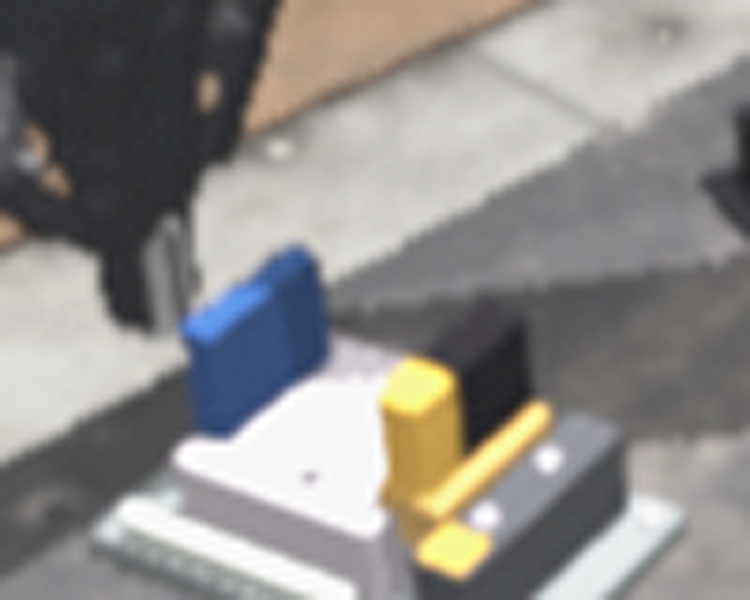

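View pics/h12t.png

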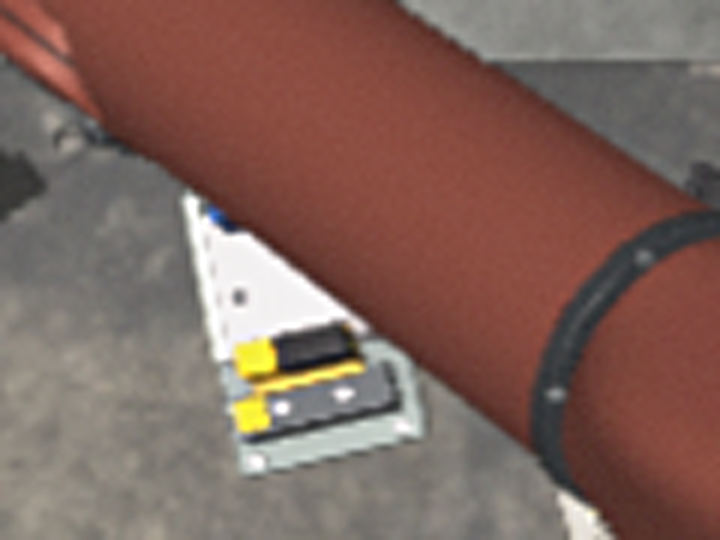

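Run:
```python
from h import *
d=np.load("poses.npz");pf=d["pf"];a=pf[2]
n=np.array([np.cos(a),np.sin(a),0])
P=lambda x:T(pf,[(x,0,0)])[0][:2]
arm.servo_line([*P(80),.009],velocity=.05)
x=80
while x>46:
  x-=3 if x>66 else 1
  arm.servo_line([*P(x),.009],velocity=.05)
  s=arm.sense();F=s["wrist_force"]@n
  xf=(s["ee_pos"][:2]-pf[:2])@n[:2]*1000
  print(round(s["t"],2),x,xf.round(2),s["wrist_force"].round(1),round(F,1))
  if F>14 or s["t"]>38: break
c=arm.camera("scene")[:,:,::-1].copy()
cv2.imwrite("pics/scene13.png",c)
cv2.imwrite("pics/h13.png",cv2.resize(c[235:315,185:285],None,fx=7.5,fy=7.5,interpolation=cv2.INTER_CUBIC))
```

```text
25.82 77 76.82 [-0.9 -0.1 -0.4] -0.9
26.07 74 73.85 [-0.   0.1  1. ] 0.0
26.32 71 70.82 [-0.1 -0.7  0.4] -0.3
26.57 68 67.8 [ 0.8 -0.4  0.6] 0.7
26.82 65 64.81 [ 1.2 -0.4 -0.4] 1.1
27.07 64 64.0 [-0.2  0.3  0.3] -0.2
27.32 63 62.95 [-0.1  0.3 -0.9] -0.1
27.57 62 61.94 [-1. -0.  0.] -1.0
27.82 61 60.92 [ 0.4  0.2 -0.1] 0.4
28.07 60 59.95 [-0.4 -0.8 -0.4] -0.5
28.32 59 58.94 [0.1 0.1 0.1] 0.1
28.57 58 58.37 [ 2.3  0.8 -1.6] 2.4
28.82 57 57.33 [ 4.1  0.6 -2.1] 4.1
29.07 56 56.11 [ 4.1  0.1 -0.7] 4.0
29.32 55 55.01 [ 2.7  0.6 -0.4] 2.8
29.57 54 53.99 [ 3.1 -0.3  0.2] 2.9
29.82 53 52.99 [ 5.  -0.1  1.7] 4.9
30.07 52 52.32 [ 5.7  1.1 -0.9] 5.8
30.32 51 52.39 [10.2  2.5 -4.7] 10.5
30.57 50 52.46 [14.6  4.8 -9.9] 15.3
```

View pics/h13.png

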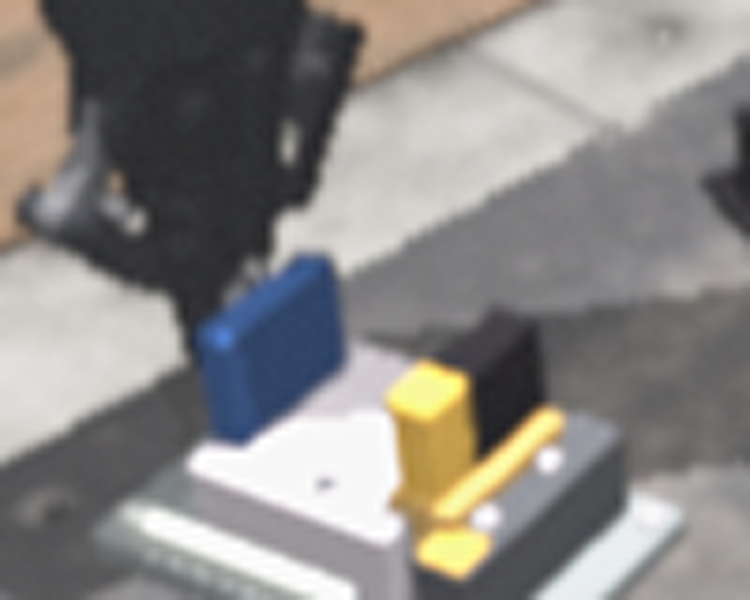

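Run:
```python
from h import *
d=np.load("poses.npz");pf=d["pf"];a=pf[2]
n=np.array([np.cos(a),np.sin(a),0])
P=lambda x:T(pf,[(x,0,0)])[0][:2]
arm.servo_line([*P(48.2),.009],velocity=.03)
for i in range(3):
  s=arm.sense();print(round(s["t"],2),((s["ee_pos"][:2]-pf[:2])@n[:2]*1000).round(2),s["ee_pos"][2],s["wrist_force"].round(1),round(s["wrist_force"]@n,1),s["ee_rot"].round(2)); arm.wait(.5)
c=arm.camera("scene")[:,:,::-1].copy();t=arm.camera("top")[:,:,::-1].copy()
cv2.imwrite("pics/h14.png",cv2.resize(c[235:315,185:285],None,fx=7.5,fy=7.5,interpolation=cv2.INTER_CUBIC))
cv2.imwrite("pics/h14t.png",cv2.resize(t[225:275,205:265],None,fx=10,fy=10,interpolation=cv2.INTER_CUBIC))
```

```text
30.87 52.58 0.00947296448456468 [ 21.1   7.2 -15.9] 22.2 [-179.85   -0.42   13.24]
31.37 52.55 0.009471047616666159 [ 22.3   6.5 -16.2] 23.2 [-179.85   -0.42   13.24]
31.87 52.57 0.009471461126545108 [ 21.9   7.4 -15.5] 23.0 [-179.85   -0.42   13.24]
```

View pics/h14.png

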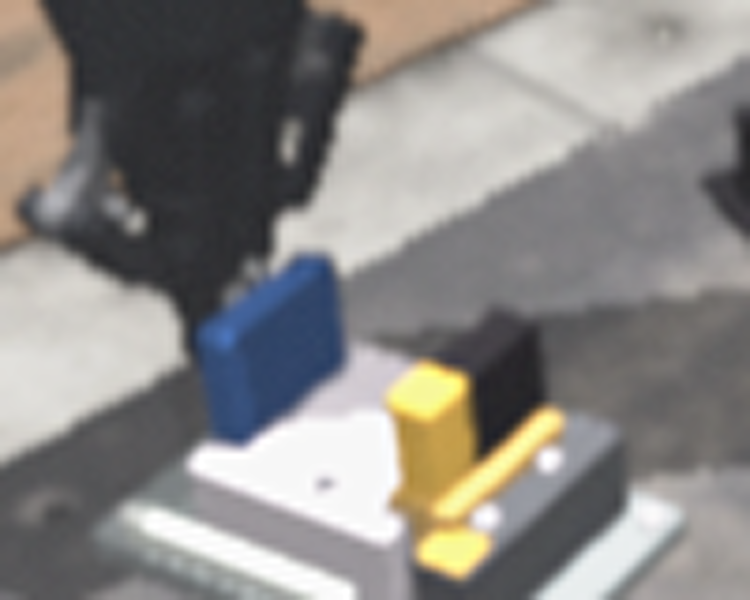

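View pics/h14t.png

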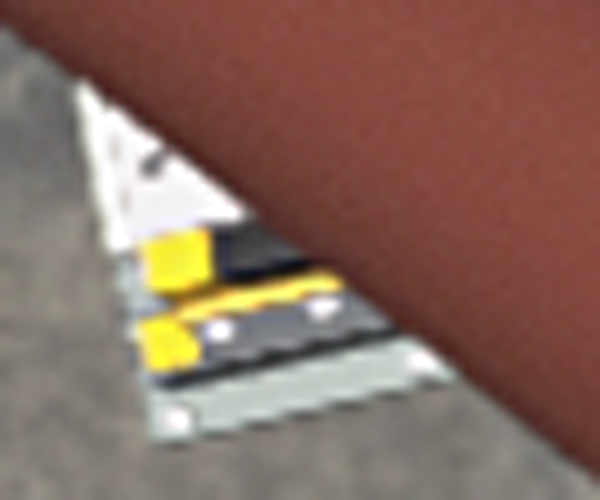

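Run:
```python
from workcell import arm
print(arm.sign_off())
```

```text
the job is handed in; nothing more can be done
None
```

The spacer is seated in the wide (left) fixture with its yellow end at the yellow mark. I signed off at about 32 s with the shut fingers still pressing the blue plate toward the fence.

- **Seating:** The tongue went in with no sideways force. The shoulder made contact at exactly the expected height both times I lowered it.
- **Centring:** Pictures after the first release put the spacer about 0 to 3 mm too far along the gap toward the mark. I gripped it again, moved it back 1.3 mm and reseated it. I did not measure the centring again, so it could still be off by about 1 mm.
- **Pinch:** The tile moved about 6 mm from first contact to a hard stop, which matches flush against the spacer. The hold was steady at about 23 N, and the last pictures show the spacer upright between tile and fence. I did not touch the other fixture or the bystander objects.

**Disagreement:** The fingertips were about 33 mm higher in the pictures than the reported tool position gave. I set working heights from the pictures and contact forces instead. I also did not find the cause of a 16 N downward force on the tool during the final push.

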